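# Shut off and bleed the spray-gun air manifold

## Task

Make the spray-gun air manifold safe for a coupler change. First shut the air supply by turning the blue handwheel clockwise (seen from above) until it stops; only then take the red loose-key knob from the bench, turn it so that its D-bore matches the D-shaped spindle of the bleed valve without turning the spindle, push it fully onto the spindle without forcing it and press it in against the spring to the bottom, leaving the things on the bench where they are. The bleed valve springs shut when let go, so finish while still holding the knob pressed in: do not release it.

Things in the scene. Friction and masses are not known exactly. Their poses are not given: they have to be found in the camera images.
- manifold: bench air manifold, fixed: steel foot plate 330 x 110 x 8 mm, aluminium block whose top is 60 mm above the bench, three couplers on its front. Origin under its centre, x to the back, y along its length towards the handwheel; the handwheel's axis is at y = +105 mm, the bleed valve's at y = -105 mm. A dial gauge up to 112 mm high stands midway. Above wheel and bleed valve all is clear
- wheel_center (a point): centre of the supply valve's blue handwheel, a dished disc 60 mm in diameter and 16 mm thick with an upright axis; on the axis at mid thickness, 95 mm above the bench (it does not rise or sink as it turns). Grip it across its diameter from above; room for fingers all round. its axes turn with the wheel; the white mark lies on its -x side
- supply_wheel (a joint): angle by which the supply valve is open, rad: 0 = closed, at a hard stop; it grows counter-clockwise seen from above and starts at 2.2 to 3.4. Closed, the white mark on the wheel points straight to the manifold's front, at the white tick on the foot plate. It turns stiffly (0.12 N m) and stays where it is left
- spindle_tip (a point): centre of the top end of the bleed valve's bright steel D-spindle, 110 mm above the bench when not pressed: 18 mm diameter with one flat 4.5 mm from its axis, upright, standing 20 mm out of a dark ring 42 mm in diameter, top edge chamfered 2 mm. z is up, x points out of the flat (the flat faces +x); a white line on the ring is on the same side
- bleed_spindle (a joint): how far the spindle is pressed down, m: 0 = out (bleed valve shut), 0.006 = fully in at its stop (bleed open, gauge at zero). Spring: 3 N to start, 10 N fully in. It returns by itself
- setting_mark (a point): point on the rim of the dark ring, 20 mm from the spindle's axis on the side of the flat, 90 mm above the bench. Ring and spindle turn and sink together; turning has a stiff friction of 0.15 N m and sets the bleed rate: the setting is to stay as it is
- bleed_knob: red loose-key knob, about 60 g, upright on the bench, 51 mm high; origin at the centre of its underside, z up. Round skirt 46 mm across, 25 mm high; above it a bar grip 40 mm long (x), 13 mm wide (y), 25 to 51 mm up. Blind D-bore from below, 18 mm deep, 20 mm diameter, its flat 5.5 mm from the axis on the +x side (1 mm play); white line on the +x half of the bar
- knob_seat (a point): centre of the roof of the knob's bore, 18 mm above the knob's origin; it meets spindle_tip when the knob is fully on (knob's underside then 92 mm above the bench, 86 mm when pressed in fully)
- tape_roll_1: bystander: roll of masking tape lying flat, 86 mm in diameter, 24 mm high; origin under its centre
- pliers: bystander: pliers with red handles lying flat, 168 mm long; origin under their centre
- air_cap: bystander: small brass air cap, 38 mm in diameter, 16 mm high; origin under its centre
- sample_jar_1: bystander: small red-brown jar with a black lid, 49 mm in diameter, 56 mm high; origin under its centre
- marker_0: bystander: white felt marker with a black cap lying flat, 138 mm long, 17 mm thick; origin under its centre
- brush_0: bystander: flat paint brush with a wooden handle lying flat, 223 mm long, 16 mm high; origin under its centre
Not all that is in view belongs to the job. Several things have the shape of the bleed_knob; the one meant has the colours described above.

How it is judged:
On the way, in this order (a step that is already met when the one before it is completed fails the run):
1. the supply valve is closed (value of joint supply_wheel below 0.12 rad), for 0.2 s.
2. the knob is home on the spindle and pressed in (distance between knob_seat and spindle_tip below 0.0035 m and value of joint bleed_spindle above 0.0045 m), for 0.2 s.
At the end, for the whole second after the job is handed in: handwheel within 0.12 rad of closed; knob fully on the spindle (bore roof within 3.5 mm of its tip), straight within 0.12 rad, flats matched within 0.35 rad; spindle pressed in more than 4.5 of its 6 mm; fingers still holding the knob (contact over 2 N) (all of step 2 and value of joint supply_wheel below 0.12 rad and angle between the z axis of bleed_knob and the z axis of spindle_tip, either way round below 0.12 rad and angle between the x axis of bleed_knob and the x axis of spindle_tip, either way round below 0.35 rad and contact force between the fingers and bleed_knob above 2 N); the arm keeps its last pose, push and grip.
It fails at once if the bleed valve is pressed open while the supply is still on (value of joint bleed_spindle above 0.002 m and value of joint supply_wheel above 0.25 rad).
It fails at once if the bleed setting (ring and spindle) is turned, its mark moving by more than 10 mm (about 0.4 rad) (distance of setting_mark from where it was at the start of the episode above 0.01 m).
It fails at once if the knob is forced onto the spindle with more than 60 N (contact force between bleed_knob and bleed_spindle above 60 N).
It fails at once if a bystander on the bench is moved by more than 3 cm (distance of any of tape_roll_1, pliers, air_cap, sample_jar_1, marker_0, brush_0 from where it was at the start of the episode above 0.03 m).
It also fails if it takes over 64 s, if anything falls off the work surface, if the arm or the gripper's body presses on something with over 40 N, if the wrist force passes 120 N, or if a joint passes its speed limit or range.

## Robot

A 6-joint arm with a two-finger parallel gripper is mounted at the origin on a cart in front of the work surface, level with it; the furniture and walls round the work are solid. World frame = base frame: x ahead of the robot, y to its left, z up, the work surface at z = 0. Lengths are in m, angles in rad, forces in N, time in s.
With the tool pointing down it reaches from about 0.375 to 0.9 m from the base axis. Payload 3.1 kg.
Tool frame: the origin (TCP) lies midway between the tips of the shut fingers; the grasp point (between the pads) lies 19 mm behind it (manip.grip_depth is the distance from the TCP to the grasp point, in m); z points along the fingers, y is the line along which they close (so a half turn about z gives the same grasp; the last joint's range is limited). The gripper opens to 85 mm and grips with 20 to 120 N. Pads are 22 mm wide; open, the fingers measure 114 mm over their backs; the gripper's body (76 mm by 85 mm) begins 54 mm behind the grasp point. The pads swing forward as they close: fully open they stand 13 mm farther back than shut.
Start: joints at [1.121, 0.527, 1.433, -0, 1.181, -0.178], TCP at [0.168, 0.602, 0.231] pointing down, gripper open.
Joint ranges: [-3.08, 3.08], [-0.75, 2.2], [0.22, 2.44], [-1.43, 4.57], [0, 2.65], [-2.85, 2.85]. Speed limits (rad/s): [2.79, 2.79, 3.14, 3.14, 3.14, 3.14].

## Interface

Orientations are given as a unit quaternion [x, y, z, w].
In Python, from station import telemetry, snapshot, manip gives the robot as it stands. The module is installed in compiled form; this text tells all that it offers.
- The arm moves only by the shell command python3 -m crank 'ROWS' [OPENING] [FORCE]. ROWS is text: rows parted by semicolons, each of 6 numbers parted by spaces: the shift along the tool's x, y, z as a fraction of full scale, then the turn, a rotation vector about the tool's x, y, z as a fraction of full scale. A call has exactly 5 rows; each row shifts and turns the commanded pose from where the row before left it, along the tool's axes as they then stand; what a row does not reach is not made up. Full scale, the value 1, is 4 cm for a shift and 90 degrees for a turn. A row lasts 1/10 s, in which the tool goes at most 50 mm and 8.59 degrees, less where a joint would pass 70% of its speed; a pose out of reach is approached as far as the arm can. A call with a number of a shift or a turn outside -1 to 1 is refused whole. A call with a gripper value outside its range is refused whole. OPENING is the opening, from -1 (shut) to 1 (fully open), set as the call begins (- or left out, the last holds). The fingers move at their own pace and stop on an object; FORCE is the grip in N (left out, the last holds). Time passes only in rows, so rows that do not move let the fingers close, or fill a call up. It gives the time, the measured TCP pose, the force, the opening and the grip force at its end, in the units of the state.
- telemetry.sense(): the state, without advancing time (a new reading comes with each control period).
- snapshot(name): name is "scene" or "side" or "wrist"; returns a dict with "image" (384x512x3 uint8, red, green, blue), "depth" (384x512 float32, m along the optical axis (not along the pixel's ray), 0 where there is no reading), "camera_matrix" (3x3 intrinsics, pixels), "rvec" (rotation vector, rad) and "tvec" (3), from world to camera coordinates, as OpenCV has them. Camera axes: x right, y down, z forward; pixel columns grow to the right and rows downward; lengths in m; the calibration is good to about 2 mm. A picture is of the moment at which its call begins.
- manip.sign_off(): hands the job in; it is judged then, once.
The state is a dict: "t": time; "q": joint angles; "qd": joint speeds; "tau": joint torques, N m; "tcp_pos": TCP position; "tool_rot": TCP orientation; "force": force on the tool from outside, world axes, zero at the start; "ft_torque": the same for the moment, N m; "finger_gap": opening from 0.0 (shut) to 1.0 (fully open); "gripper_force": force on a finger pad.
Only numpy, scipy, OpenCV 4.12 (cv2) and the standard library are available. Lean on these libraries where they do the work, as an engineer would, in place of code of your own. Each camera call takes 0.05 s, during which the arm holds its last target. There are 200 camera calls.

## Working session

There is one attempt and no reset: what is moved stays moved. The work goes in short steps, Python scripts to look and compute and a shell command to move; the robot and the scene stay as the last step left them, time stands still between calls to the robot, and variables do not carry over. Pictures are saved under pics/ and viewed, at most 10 in all, crops included, and the job is handed in when it is done.

```bash
mkdir -p pics; cat > h.py <<'E'
import numpy as np, cv2, pickle
from station import telemetry, snapshot, manip
from scipy.spatial.transform import Rotation as R
def snap(name,f):
    s=snapshot(name); cv2.imwrite(f'pics/{f}.png',s['image'][:,:,::-1]); pickle.dump(s,open(f'pics/{f}.pkl','wb')); return s
def load(f): return pickle.load(open(f'pics/{f}.pkl','rb'))
def ray(s,u,v,z):
    "intersect pixel with plane z"
    M=cv2.Rodrigues(np.array(s['rvec'],float))[0]; t=np.array(s['tvec'],float).ravel()
    d=M.T@np.linalg.solve(s['camera_matrix'],[u,v,1.]); c=-M.T@t
    return c+d*(z-c[2])/d[2]
def dep(s,u,v):
    M=cv2.Rodrigues(np.array(s['rvec'],float))[0]; t=np.array(s['tvec'],float).ravel()
    p=np.linalg.solve(s['camera_matrix'],[u,v,1.])*s['depth'][int(v),int(u)]
    return M.T@(p-t)
def crop(f,o,x0,y0,x1,y1,k):
    i=cv2.imread(f'pics/{f}.png')[y0:y1,x0:x1]; cv2.imwrite(f'pics/{o}.png',cv2.resize(i,None,fx=k,fy=k,interpolation=cv2.INTER_CUBIC))
E
python3 - <<'E'
from h import *
a=snap('scene','sc0');b=snap('side','si0');
for s in(a,b):
    M=cv2.Rodrigues(np.array(s['rvec'],float))[0]; print(-M.T@np.ravel(s['tvec']))
i=cv2.imread('pics/sc0.png');j=cv2.imread('pics/si0.png')
cv2.imwrite('pics/both0.png',cv2.resize(np.vstack([i,j]),None,fx=.78,fy=.78))
print(telemetry.sense())
E
```

```text
[-0.29950656  0.76377583  0.54113806]
[0.49943816 1.44553936 0.57610398]
{'t': 0.1, 'q': array([ 1.12049294e+00,  5.28397446e-01,  1.43374840e+00,  3.98681900e-05,
        1.18137609e+00, -1.78504618e-01]), 'qd': array([ 5.42705103e-04,  1.91423887e-04, -2.35387113e-03, -4.38332209e-05,
        2.02488583e-03, -1.96924705e-04]), 'tau': array([-2.56833000e-04, -4.43302703e+01, -1.78585249e+01, -1.78950222e-04,
        3.86785367e-03,  6.43525297e-06]), 'tcp_pos': array([0.16747953, 0.6014982 , 0.23042476]), 'tool_rot': array([ 1.35488910e-01,  9.90778393e-01, -9.11654719e-04, -3.15845783e-04]), 'force': array([-0.25840744,  0.16881179, -0.60150752]), 'ft_torque': array([-0.01340984,  0.0011617 ,  0.03634992]), 'gripper_force': 0.0, 'finger_gap': 1.0024100771702615}
```

View pics/sc0.png

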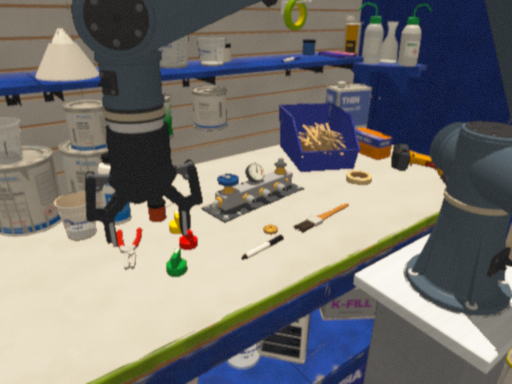

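View pics/si0.png

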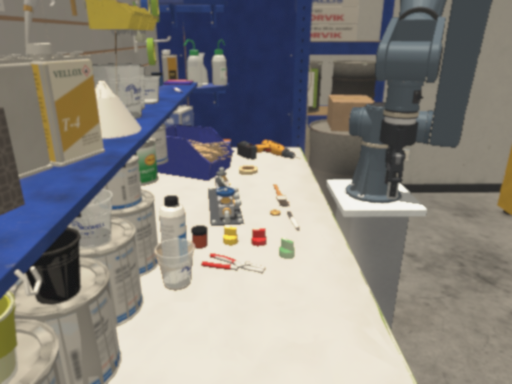

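The scene view shows the blue wheel at about (228,181), the bleed spindle at about (280,163) and the red knob at about (189,241), with a yellow one at (175,222) and a green one at (177,264). The pliers are at (129,245).

```bash
python3 - <<'E'
from h import *
a=load('sc0');b=load('si0')
for n,u,v,z in [('wheel',228,181,.095),('spind',280,161,.11),('knob',188,243,.02),('yel',175,224,.02),('green',177,264,.02),('pli',129,245,.01),('tape',358,178,.02),('marker',263,247,.01),('brush',322,218,.01),('cap',270,230,.01),('jar',157,214,.02)]:
    print(n,ray(a,u,v,z).round(3),dep(a,u,v).round(3))
for n,u,v,z in [('wheel',228,190,.095),('knob',259,238,.02),('jar',200,237,.03)]:
    print(n,ray(b,u,v,z).round(3),dep(b,u,v).round(3))
E
```

```text
wheel [0.56  0.227 0.095] [0.542 0.238 0.104]
spind [0.568 0.034 0.11 ] [0.586 0.019 0.101]
knob [0.448 0.413 0.02 ] [0.441 0.416 0.025]
yel [0.549 0.398 0.02 ] [0.536 0.404 0.028]
green [0.386 0.472 0.02 ] [0.373 0.477 0.03 ]
pli [0.537 0.525 0.01 ] [0.547 0.522 0.003]
tape [ 0.477 -0.233  0.02 ] [ 0.468 -0.222  0.026]
marker [0.342 0.268 0.01 ] [0.336 0.272 0.015]
brush [0.362 0.048 0.01 ] [0.358 0.052 0.013]
cap [0.395 0.205 0.01 ] [0.388 0.211 0.015]
jar [0.627 0.414 0.02 ] [0.613 0.419 0.028]
wheel [0.555 0.21  0.095] [0.554 0.229 0.102]
knob [0.458 0.407 0.02 ] [0.458 0.416 0.025]
jar [0.629 0.417 0.03 ] [0.627 0.433 0.038]
```

```bash
M="python3 -m crank"; python3 -m crank '-.85 -.415 -.25 0 0 0;-.85 -.415 -.25 0 0 0;-.85 -.415 -.25 0 0 0;-.85 -.415 -.25 0 0 0;-.85 -.415 -.25 0 0 0'; python3 -m crank '-.85 -.415 -.25 0 0 0;-.85 -.415 -.25 0 0 0;-.85 -.415 -.25 0 0 0;-.85 -.415 -.25 0 0 0;-.85 -.415 -.25 0 0 0'
python3 - <<'E'
from h import *
s=snap('wrist','w1'); M=cv2.Rodrigues(np.array(s['rvec'],float))[0]; print(-M.T@np.ravel(s['tvec']),M)
print(telemetry.sense()['q'])
E
```

```text
t: 0.6
tcp_pos: [0.3099, 0.4751, 0.2812]
tool_rot: [0.135, 0.991, -0.0, -0.0]
force: [0.3, 0.2, 0.4]
finger_gap: 1.001
gripper_force: 0.0
t: 1.1
tcp_pos: [0.4514, 0.3495, 0.3313]
tool_rot: [0.136, 0.991, -0.0, -0.0]
force: [0.4, 0.5, -0.3]
finger_gap: 1.003
gripper_force: 0.0
[0.38542198 0.36916803 0.47433215] [[ 2.67884374e-01  9.63450592e-01 -9.58241674e-04]
 [ 9.28491981e-01 -2.57898496e-01  2.67190957e-01]
 [ 2.57178157e-01 -7.24660019e-02 -9.63643126e-01]]
[ 0.45610005  0.3537507   1.43473875 -0.00540066  1.34772511 -0.83756043]
```

View pics/w1.png

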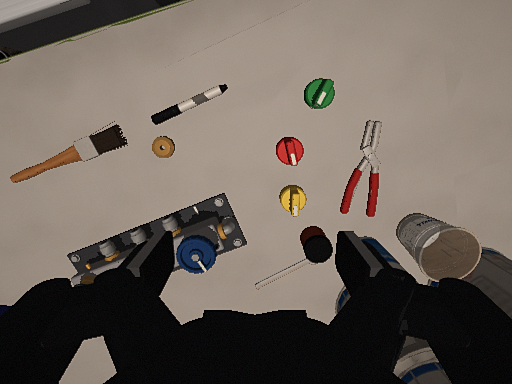

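The wrist view shows the wheel at (195,254) with its mark towards (204,271) and the red knob at (290,151) with its line at (294,158). The spindle is hidden by a finger at about (87,281), so I'll move to centre the manifold.

```bash
for i in 1 2; do :; done; python3 -m crank '-.5 -.55 0 0 0 0;-.5 -.55 0 0 0 0;-.5 -.55 0 0 0 0;-.5 -.55 0 0 0 0;-.5 -.55 0 0 0 0' >/dev/null; python3 -m crank '-.5 -.55 0 0 0 0;-.5 -.55 0 0 0 0;-.5 -.55 0 0 0 0;-.5 -.55 0 0 0 0;-.5 -.55 0 0 0 0'
python3 - <<'E'
from h import *
s=snap('wrist','w2')
s=load('w1')
for n,u,v,z in [('wheel',195,254,.1),('knobtop',293,150,.051),('knob skirt',290,151,.025),('c1',218,196,.008),('c2',245,243,.008)]:
    print(n,ray(s,u,v,z).round(4),dep(s,u,v).round(4))
i=cv2.imread('pics/w1.png')[115:190,250:330];j=cv2.imread('pics/w2.png');k=cv2.resize(i,None,fx=3,fy=3,interpolation=cv2.INTER_CUBIC)
o=np.zeros((600,800,3),np.uint8);q=cv2.resize(j[:330],None,fx=1.56,fy=1.56,interpolation=cv2.INTER_CUBIC)[:600,:800];o[:q.shape[0],:q.shape[1]]=q
cv2.imwrite('pics/w2b.png',o);cv2.imwrite('pics/w1knob.png',k)
E
```

```text
t: 2.15
tcp_pos: [0.5843, 0.0843, 0.3307]
tool_rot: [0.135, 0.991, -0.0, -0.001]
force: [-0.0, -0.7, -1.3]
finger_gap: 1.0
gripper_force: 0.0
wheel [0.5617 0.2252 0.1   ] [0.559  0.2274 0.1057]
knobtop [0.4548 0.4119 0.051 ] [0.4547 0.4118 0.0518]
knob skirt [0.4593 0.4093 0.025 ] [0.4549 0.4069 0.0519]
c1 [0.5061 0.2672 0.008 ] [0.5064 0.267  0.0069]
c2 [0.6083 0.2883 0.008 ] [0.6088 0.2881 0.0071]
```

View pics/w2b.png

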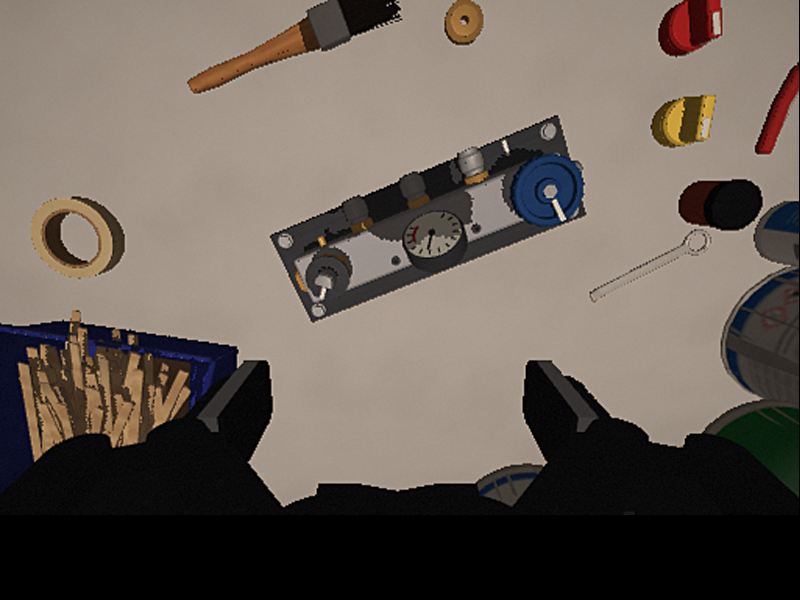

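The enlarged view (scale 1.56) shows the wheel hub at (549,190), its white mark at (558,210) and the tick at (506,147). The spindle is at about (324,282) with a white ring line near (321,293), and the plate corners are (557,116), (271,234) and (312,320).

```bash
python3 - <<'E'
from h import *
s=load('w2')
P={n:ray(s,u/1.56,v/1.56,z) for n,u,v,z in [('c1',557,116,.008),('c3',271,234,.008),('c4',312,320,.008),('b1',549,130,.008),('b3',286,241,.008),('b4',319,310,.008),('wheel',549,190,.103),('wm1',554,199,.103),('wm2',564,221,.103),('tick',506,147,.008)]}
for k,v in P.items(): print(k,v.round(4))
d=P['c1']-P['c3'];print('len',np.linalg.norm(d[:2]),'yaw of y',np.arctan2(d[1],d[0]),np.linalg.norm(P['c3']-P['c4']))
m=P['wm2']-P['wm1'];print('mark dir',np.arctan2(m[1],m[0]))
i=cv2.imread('pics/w2.png');a=i[150:215,165:245];b=cv2.imread('pics/w1.png')[125:190,250:330]
f=lambda x:cv2.resize(x,(480,390),interpolation=cv2.INTER_CUBIC)
cv2.imwrite('pics/z1.png',cv2.resize(np.hstack([f(a),f(b)]),None,fx=.8333,fy=.8333))
E
```

```text
c1 [0.5047 0.2774 0.008 ]
c3 [ 0.5399 -0.0459  0.008 ]
c4 [ 0.6466 -0.0343  0.008 ]
b1 [0.5158 0.2672 0.008 ]
b3 [ 0.5516 -0.0326  0.008 ]
b4 [ 0.6372 -0.0227  0.008 ]
wheel [0.5636 0.2255 0.103 ]
wm1 [0.5722 0.2283 0.103 ]
wm2 [0.593  0.2334 0.103 ]
tick [0.5202 0.2211 0.008 ]
len 0.3251825354116502 yaw of y 1.6792453755920702 0.10736885056678722
mark dir 0.24247846021714983
```

View pics/z1.png

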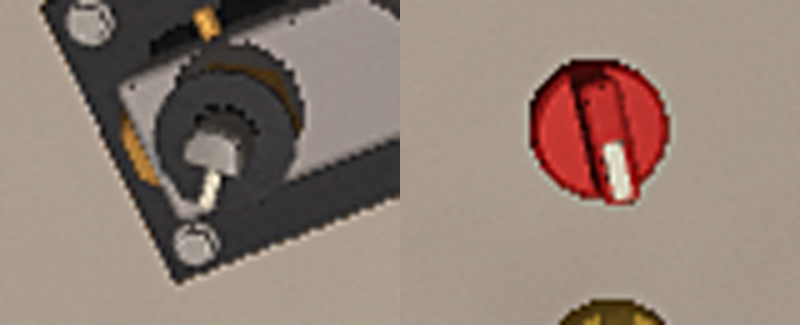

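In the crops (5x), the left one shows the D-spindle with its flat facing down in the image and the white line running (212,172)→(206,208). The right one shows the red knob, with its bar's white line running (610,143)→(622,200).

```bash
python3 - <<'E'
from h import *
s=load('w2')
f=lambda x,y:(165+x/5,150+y/5)
a=ray(s,*f(212,172),.09);b=ray(s,*f(206,208),.09);t=ray(s,*f(213,152),.11)
c=np.array([.5876,.0173]);print(a,b,t,'line',np.arctan2(*(b-a)[1::-1]),'from ctr',np.arctan2(*(b[:2]-c)[::-1]),np.linalg.norm(b[:2]-c))
l=ray(s,*f(188,168),.11);r=ray(s,*f(236,176),.11);print('flat edge',l,r,np.arctan2(*(r-l)[1::-1])-np.pi/2)
def cloud(s):
    M=cv2.Rodrigues(np.array(s['rvec'],float))[0];t=np.ravel(s['tvec']);v,u=np.mgrid[:384,:512]
    p=np.stack([u,v,np.ones_like(u)],-1)@np.linalg.inv(s['camera_matrix']).T*s['depth'][...,None]
    return (p-t)@M
C=cloud(s)
def sel(C,c,r,z0,z1):
    m=(np.hypot(C[...,0]-c[0],C[...,1]-c[1])<r)&(C[...,2]>z0)&(C[...,2]<z1);return C[m]
p=sel(C,c,.03,.105,.116);print('tip',len(p),p.mean(0),p.min(0),p.max(0))
p=sel(C,c,.03,.086,.094);print('ring',len(p),cv2.minEnclosingCircle(p[:,:2].astype(np.float32)))
w=cloud(load('w1'))
for n,C2 in(('w1',w),('w2',C)):
    p=sel(C2,(.456,.41),.04,.047,.056)
    if len(p)>5: print(n,len(p),cv2.minAreaRect(p[:,:2].astype(np.float32)),cv2.fitLine(p[:,:2].astype(np.float32),2,0,.01,.01).ravel(),p[:,2].mean())
    p=sel(C2,(.456,.41),.04,.02,.029); print('skirt',len(p),cv2.minEnclosingCircle(p[:,:2].astype(np.float32)) if len(p) else 0)
    p=sel(C2,(.5636,.2255),.04,.085,.11); print('wheel',len(p),cv2.minEnclosingCircle(p[:,:2].astype(np.float32)) if len(p) else 0)
s1=load('w1');g=lambda x,y:(250+(x-400)/5,125+y/5)
a=ray(s1,*g(610,143),.051);b=ray(s1,*g(622,200),.051);print('knob line',a,b,np.arctan2(*(b-a)[1::-1]))
E
```

```text
[0.59659672 0.01063746 0.09      ] [0.60654393 0.00551241 0.09      ] [0.5871707  0.01754426 0.11      ] line -0.475752926097492 from ctr -0.556609027884076 0.022311869052461672
flat edge [0.58965425 0.0094511  0.11      ] [0.59539434 0.02155155 0.11      ] -0.4429341083362799
tip 109 [0.58631336 0.01831423 0.10958409] [0.57911953 0.00793516 0.10502785] [0.59540043 0.02564131 0.11199269]
ring 493 ((0.5876790285110474, 0.016563203185796738), 0.021116510033607483)
w1 207 ((0.45931485295295715, 0.40891551971435547), (0.012994956225156784, 0.04018499329686165), 88.63195037841797) [ 0.9997209  -0.02362512  0.45861593  0.40867043] 0.05096133415665487
skirt 379 ((0.4591801166534424, 0.4088170826435089), 0.023003892973065376)
wheel 1225 ((0.5641813278198242, 0.22586126625537872), 0.031162692233920097)
w2 270 ((0.4631288945674896, 0.4079854488372803), (0.01380880270153284, 0.03255053609609604), 88.6856918334961) [0.9996868  0.02502657 0.46382907 0.40662476] 0.05059609699799248
skirt 439 ((0.4595779776573181, 0.40745455026626587), 0.02299584448337555)
wheel 1736 ((0.5639289617538452, 0.22520357370376587), 0.031076638028025627)
knob line [0.45985697 0.40904623 0.051     ] [0.47845048 0.40850714 0.051     ] -0.02898513281510446
```

Positions agree across views: wheel (0.564, 0.2257), open about 3.27 rad; spindle (0.5876, 0.017), flat yaw about −0.48; knob (0.4593, 0.4088), yaw about −0.025. Next I'll go above the wheel with joint 6 turned back to leave room for the clockwise turn.

```bash
cat >> h.py <<'E'
def plan(x,y,z,yaw):
    s=telemetry.sense(); r=R.from_quat(s['tool_rot']); d=r.inv().apply(np.array([x,y,z])-s['tcp_pos'])
    Y=r.apply([0,1,0]); cy=np.arctan2(Y[1],Y[0]); dz=-((yaw-cy+np.pi)%(2*np.pi)-np.pi)
    print('t',round(s['t'],2),'tcp',s['tcp_pos'].round(4),'yaw',cy.round(3),'q6',s['q'][5].round(3),'shift units',(d/.04).round(3),'turn units',round(dz/(np.pi/2),3),'tilt z',r.apply([0,0,1]).round(4))
E
python3 -m crank '0 0 0 0 0 -.0935;0 0 0 0 0 -.0935;0 0 0 0 0 -.0935;0 0 0 0 0 -.0935;0 0 0 0 0 -.0935' >/dev/null; python3 -m crank '0 0 0 0 0 -.0935;-.4 .8 .5 0 0 0;-.4 .8 .5 0 0 0;-.4 .8 .5 0 0 0;-.4 .8 .5 0 0 0' 
python3 -c "
from h import *
plan(.564,.2257,.072,2.18)"
```

```text
t: 3.2
tcp_pos: [0.5628, 0.2282, 0.2502]
tool_rot: [-0.3, 0.954, 0.0, -0.0]
force: [0.6, -0.1, -0.4]
finger_gap: 1.002
gripper_force: 0.0
t 3.2 tcp [0.5628 0.2282 0.2502] yaw 2.18 q6 -1.978 shift units [ 0.008 -0.071  4.455] turn units -0.0 tilt z [-6.e-04 -1.e-04 -1.e+00]
```

```bash
python3 -m crank '0 -.07 .8 0 0 0;0 0 .8 0 0 0;0 0 .8 0 0 0;0 0 .8 0 0 0;0 0 .4 0 0 0' >/dev/null; python3 -m crank '0 0 .4 0 0 0;0 0 .4 0 0 0;0 0 .06 0 0 0;0 0 0 0 0 0;0 0 0 0 0 0' 
python3 -c "
from h import *
plan(.564,.2257,.072,2.18)"
```

```text
t: 4.2
tcp_pos: [0.5656, 0.2248, 0.0736]
tool_rot: [-0.3, 0.954, -0.0, 0.001]
force: [-0.5, -0.9, 0.0]
finger_gap: 0.999
gripper_force: 0.0
t 4.2 tcp [0.5656 0.2248 0.0736] yaw 2.18 q6 -1.985 shift units [0.019 0.042 0.039] turn units 0.0 tilt z [ 1.2e-03  2.0e-04 -1.0e+00]
```

Now I'll close on the wheel and turn it by about 60° first.

```bash
python3 -m crank '0 .04 .02 0 0 0;0 0 0 0 0 0;0 0 0 0 0 0;0 0 0 0 0 0;0 0 0 0 0 0' -1 60; python3 -m crank '0 0 0 0 0 0;0 0 0 0 0 0;0 0 0 0 0 .07;0 0 0 0 0 .07;0 0 0 0 0 .07';  python3 -m crank '0 0 0 0 0 .09;0 0 0 0 0 .09;0 0 0 0 0 .09;0 0 0 0 0 .09;0 0 0 0 0 .09'
python3 -c "
from h import *
print(telemetry.sense()['ft_torque'])
plan(.564,.2257,.072,2.18)"
```

```text
t: 4.7
tcp_pos: [0.5659, 0.2247, 0.0739]
tool_rot: [-0.301, 0.954, -0.002, 0.002]
force: [0.8, -5.1, 5.7]
finger_gap: 0.685
gripper_force: 63.4
t: 5.2
tcp_pos: [0.5661, 0.2243, 0.074]
tool_rot: [-0.138, 0.99, -0.002, 0.002]
force: [1.2, -5.5, 5.5]
finger_gap: 0.687
gripper_force: 63.4
t: 5.7
tcp_pos: [0.566, 0.2234, 0.0739]
tool_rot: [0.214, 0.977, -0.002, 0.002]
force: [1.1, -8.2, 6.2]
finger_gap: 0.683
gripper_force: 63.6
[-1.65380376 -0.03668876  0.20120679]
t 5.7 tcp [0.566  0.2234 0.0739] yaw 1.14 q6 -0.941 shift units [0.07  0.032 0.048] turn units -0.662 tilt z [ 0.0036 -0.0043 -1.    ]
```

```bash
python3 -m crank '0 0 0 0 0 .09;0 0 0 0 0 .09;0 0 0 0 0 .09;0 0 0 0 0 .09;0 0 0 0 0 .09'>/dev/null; python3 -m crank '0 0 0 0 0 .09;0 0 0 0 0 .09;0 0 0 0 0 .09;0 0 0 0 0 .09;0 0 0 0 0 .09';python3 -m crank '0 0 0 0 0 .09;0 0 0 0 0 .09;0 0 0 0 0 .07;0 0 0 0 0 .05;0 0 0 0 0 0'
python3 -c "
from h import *
print(telemetry.sense()['ft_torque'])
plan(.564,.2257,.072,-1.09)"
python3 -m crank '0 0 0 0 0 .03;0 0 0 0 0 .03;0 0 0 0 0 .03;0 0 0 0 0 0;0 0 0 0 0 0'
python3 -c "
from h import *
print(telemetry.sense()['ft_torque'])
plan(.564,.2257,.072,-1.09)"
```

```text
t: 6.7
tcp_pos: [0.5643, 0.2227, 0.0739]
tool_rot: [0.797, 0.604, -0.002, 0.002]
force: [-1.5, -10.1, 8.7]
finger_gap: 0.681
gripper_force: 64.0
t: 7.2
tcp_pos: [0.5638, 0.223, 0.0739]
tool_rot: [0.915, 0.402, -0.002, 0.002]
force: [-2.0, -10.3, 9.5]
finger_gap: 0.684
gripper_force: 64.0
[-1.07005449  0.68143343 -0.08328578]
t 7.2 tcp [0.5638 0.223  0.0739] yaw -0.742 q6 0.94 shift units [ 0.053 -0.041  0.047] turn units 0.221 tilt z [-0.0015 -0.0041 -1.    ]
t: 7.7
tcp_pos: [0.5636, 0.2232, 0.0739]
tool_rot: [0.941, 0.337, -0.001, 0.001]
force: [-2.2, -9.7, 9.7]
finger_gap: 0.678
gripper_force: 64.0
[-0.9593794   0.69454247 -0.13991572]
t 7.7 tcp [0.5636 0.2232 0.0739] yaw -0.883 q6 1.08 shift units [ 0.047 -0.042  0.047] turn units 0.132 tilt z [-0.0017 -0.0038 -1.    ]
```

```bash
python3 -m crank '0 0 0 0 0 .04;0 0 0 0 0 .04;0 0 0 0 0 .03;0 0 0 0 0 .03;0 0 0 0 0 0'
python3 -c "
from h import *
print(telemetry.sense()['ft_torque'])
plan(.564,.2257,.072,-1.09)"
python3 -m crank '0 0 0 0 0 .03;0 0 0 0 0 .03;0 0 0 0 0 0;0 0 0 0 0 0;0 0 0 0 0 0'
python3 -c "
from h import *
print(telemetry.sense()['ft_torque'])
plan(.564,.2257,.072,-1.09)
snap('wrist','w3');crop('w3','w3c',100,150,412,384,2.4)"
```

```text
t: 8.2
tcp_pos: [0.5635, 0.2234, 0.0739]
tool_rot: [0.973, 0.232, -0.001, 0.001]
force: [-2.2, -9.7, 9.4]
finger_gap: 0.686
gripper_force: 64.0
[-0.85677875  0.67139873 -0.13002479]
t 8.2 tcp [0.5635 0.2234 0.0739] yaw -1.103 q6 1.301 shift units [ 0.036 -0.045  0.047] turn units -0.009 tilt z [-0.0018 -0.0034 -1.    ]
t: 8.7
tcp_pos: [0.5651, 0.2241, 0.0737]
tool_rot: [0.982, 0.191, 0.001, 0.003]
force: [-0.2, -6.8, 6.0]
finger_gap: 0.68
gripper_force: 65.9
[-0.75574293  0.07084834  2.06192606]
t 8.7 tcp [0.5651 0.2241 0.0737] yaw -1.186 q6 1.388 shift units [-0.011 -0.048  0.042] turn units -0.061 tilt z [ 0.0027 -0.0048 -1.    ]
```

View pics/w3c.png

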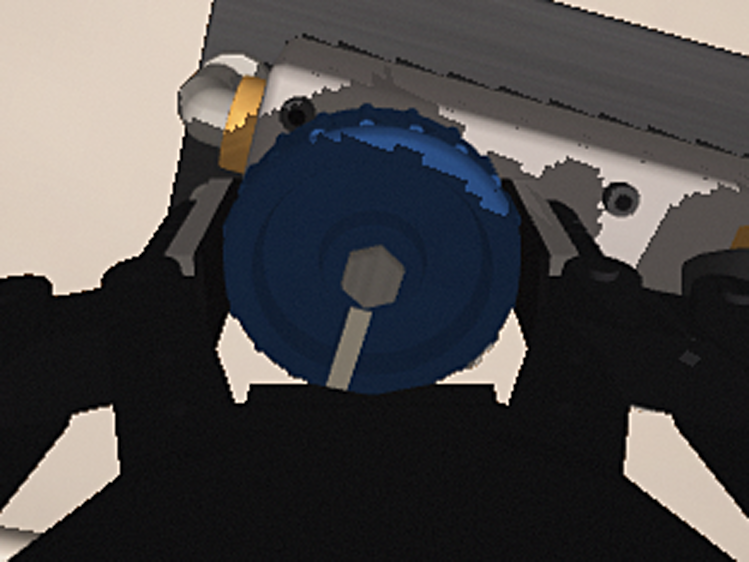

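The mark now points along the manifold's front (crop (361,308)→(343,388), perpendicular to the block edge), and the moment jumped to 2 N m, so the valve is at its stop. I'll release and lift.

```bash
python3 -m crank '0 0 0 0 0 -.02;0 0 0 0 0 0;0 0 0 0 0 0;0 0 0 0 0 0;0 0 0 0 0 0' 1; python3 -m crank '0 0 -.4 0 0 0;0 0 -.8 0 0 0;0 0 -1 0 0 .0915;0 0 -.8 0 0 .0915;0 0 0 0 0 .0915'
python3 -c "
from h import *
plan(.4593,.4088,.14,-1.596)
snap('wrist','w4')"
```

```text
t: 9.25
tcp_pos: [0.5641, 0.226, 0.0721]
tool_rot: [0.98, 0.201, -0.0, -0.0]
force: [-0.1, -0.3, 0.6]
finger_gap: 1.002
gripper_force: 0.0
t: 9.75
tcp_pos: [0.5675, 0.2268, 0.1975]
tool_rot: [1.0, -0.016, 0.005, -0.001]
force: [0.4, 0.2, 0.1]
finger_gap: 0.999
gripper_force: 0.0
t 9.75 tcp [0.5675 0.2268 0.1975] yaw -1.603 q6 1.8 shift units [-2.864 -4.459  1.419] turn units -0.004 tilt z [ 0.0106  0.0023 -0.9999]
```

View pics/w4.png

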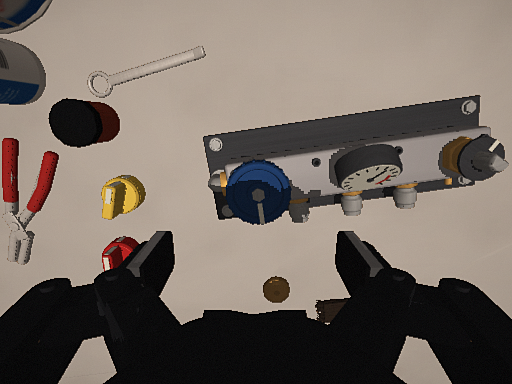

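The mark (259,200)→(262,222) is perpendicular to the plate edge, so the wheel is closed. Now to the red knob.

```bash
python3 -m crank '-.573 -.892 0.1 0 0 0;-.573 -.892 0.3 0 0 0;-.573 -.892 .3 0 0 0;-.573 -.892 .3 0 0 0;-.573 -.892 .3 0 0 0'; python3 -m crank '0 0 0 0 0 0;0 0 0 0 0 0;0 0 0 0 0 0;0 0 0 0 0 0;0 0 0 0 0 0'
python3 -c "
from h import *
plan(.4593,.4086,.029,-1.596)
s=snap('wrist','w5')
M=cv2.Rodrigues(np.array(s['rvec'],float))[0];t=np.ravel(s['tvec']);v,u=np.mgrid[:384,:512]
p=(np.stack([u,v,np.ones_like(u)],-1)@np.linalg.inv(s['camera_matrix']).T*s['depth'][...,None]-t)@M
for a,b in((.047,.056),(.02,.029)):
  q=p[(np.hypot(p[...,0]-.4593,p[...,1]-.4088)<.032)&(p[...,2]>a)&(p[...,2]<b)][:,:2].astype(np.float32)
  print(len(q),cv2.minAreaRect(q),cv2.minEnclosingCircle(q))
"
```

```text
t: 10.3
tcp_pos: [0.4527, 0.4081, 0.1388]
tool_rot: [1.0, -0.012, -0.001, 0.0]
force: [0.2, -0.2, 0.6]
finger_gap: 1.005
gripper_force: 0.0
t: 10.8
tcp_pos: [0.4553, 0.4062, 0.1405]
tool_rot: [1.0, -0.014, 0.0, -0.0]
force: [0.3, -0.1, -0.6]
finger_gap: 0.997
gripper_force: 0.0
t 10.8 tcp [0.4553 0.4062 0.1405] yaw -1.598 q6 2.144 shift units [ 0.096 -0.062  2.787] turn units -0.002 tilt z [ 6.e-04  2.e-04 -1.e+00]
639 ((0.45964545011520386, 0.4085003137588501), (0.012803696095943451, 0.039471421390771866), 87.97931671142578) ((0.45965680480003357, 0.40856072306632996), 0.019978594034910202)
1048 ((0.45965296030044556, 0.4087332785129547), (0.045518189668655396, 0.04390325769782066), 87.8017349243164) ((0.45902469754219055, 0.4086940586566925), 0.022933583706617355)
```

```bash
python3 -m crank '.1 -.06 .6 0 0 .004;0 0 .6 0 0 0;0 0 .6 0 0 0;0 0 .5 0 0 0;0 0 .3 0 0 0' >/dev/null; python3 -m crank '0 0 .18 0 0 0;0 0 0 0 0 0;0 0 0 0 0 0;0 0 0 0 0 0;0 0 0 0 0 0'
python3 -c "
from h import *
plan(.4596,.4086,.029,-1.604)"
python3 -m crank '0 0 0 0 0 0;0 0 0 0 0 0;0 0 0 0 0 0;0 0 0 0 0 0;0 0 0 0 0 0' -1 70;python3 -m crank '0 0 0 0 0 0;0 0 0 0 0 0;0 0 0 0 0 0;0 0 0 0 0 0;0 0 0 0 0 0'
```

```text
t: 11.85
tcp_pos: [0.4589, 0.4098, 0.0299]
tool_rot: [1.0, -0.016, 0.001, -0.0]
force: [-0.5, 0.0, -0.1]
finger_gap: 1.002
gripper_force: 0.0
t 11.85 tcp [0.4589 0.4098 0.0299] yaw -1.603 q6 2.151 shift units [0.02  0.03  0.022] turn units 0.001 tilt z [ 1.5e-03  9.0e-04 -1.0e+00]
t: 12.35
tcp_pos: [0.4583, 0.4094, 0.0289]
tool_rot: [1.0, -0.016, -0.0, 0.0]
force: [-0.4, 1.2, 6.5]
finger_gap: 0.144
gripper_force: 21.6
t: 12.85
tcp_pos: [0.4586, 0.4095, 0.029]
tool_rot: [1.0, -0.016, 0.0, -0.0]
force: [-0.3, 0.1, 1.0]
finger_gap: 0.137
gripper_force: 69.4
```

```bash
python3 -m crank '0 0 -.5 0 0 0;0 0 -.9 0 0 0;0 0 -1 0 0 0;0 0 -1 0 0 0;0 0 -.9 0 0 0'; python3 -m crank '.3 .8 -.5 0 0 0;.355 .97 0 0 0 0;.355 .97 0 0 0 0;.355 .97 0 0 0 0;.355 .97 0 0 0 0' >/dev/null;python3 -m crank '.355 .97 0 0 0 0;.355 .97 0 0 0 0;.355 .97 0 0 0 0;.355 .97 0 0 0 0;.355 .97 0 0 0 0' >/dev/null;python3 -m crank '0 0 0 0 0 .071;0 0 0 0 0 .071;0 0 0 0 0 .071;0 0 0 0 0 .071;0 0 0 0 0 0' 
python3 -c "
from h import *
plan(.5867,.0175,.15,-2.05)
snap('wrist','w6')"
```

```text
t: 13.35
tcp_pos: [0.4579, 0.4092, 0.2023]
tool_rot: [1.0, -0.016, -0.0, 0.0]
force: [0.4, 0.2, -1.4]
finger_gap: 0.137
gripper_force: 69.2
t: 14.85
tcp_pos: [0.5851, 0.024, 0.2203]
tool_rot: [0.972, -0.237, -0.001, 0.0]
force: [-0.4, -0.3, -1.5]
finger_gap: 0.134
gripper_force: 69.1
t 14.85 tcp [0.5851 0.024  0.2203] yaw -2.049 q6 1.899 shift units [0.114 0.124 1.756] turn units 0.001 tilt z [-1.8e-03  3.0e-04 -1.0e+00]
```

View pics/w6.png

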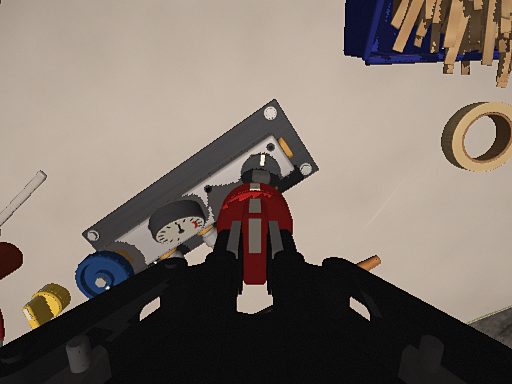

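The held knob, with its white line at (255,235), is aligned up the image. The spindle shows just ahead at (260,173), with the ring's white line on the same side at (262,160). A closer crop will refine it.

```bash
python3 - <<'E'
from h import *
crop('w6','w6c',215,140,305,290,4)
s=load('w6')
M=cv2.Rodrigues(np.array(s['rvec'],float))[0];t=np.ravel(s['tvec']);v,u=np.mgrid[:384,:512]
p=(np.stack([u,v,np.ones_like(u)],-1)@np.linalg.inv(s['camera_matrix']).T*s['depth'][...,None]-t)@M
im=s['image'].astype(int);red=(im[...,0]>2*im[...,1])&(im[...,0]>60)
q=p[red&(np.hypot(p[...,0]-.585,p[...,1]-.024)<.05)&(p[...,2]>.15)]
for lo in np.arange(.18,.26,.005): print(lo.round(3),((q[:,2]>lo)&(q[:,2]<lo+.005)).sum(),end=' ')
k=q[(q[:,2]>.205)&(q[:,2]<.222)][:,:2].astype(np.float32);print('skirt',cv2.minEnclosingCircle(k))
k=q[(q[:,2]>.235)][:,:2].astype(np.float32);print('bar',len(k),cv2.minAreaRect(k))
q=p[(np.hypot(p[...,0]-.5876,p[...,1]-.017)<.03)]
for a,b in((.086,.094),(.106,.114)):
  k=q[(q[:,2]>a)&(q[:,2]<b)];print(len(k),cv2.minEnclosingCircle(k[:,:2].astype(np.float32)),k.mean(0))
E
```

```text
0.18 0 0.185 0 0.19 53 0.195 93 0.2 96 0.205 119 0.21 366 0.215 1138 0.22 35 0.225 34 0.23 39 0.235 72 0.24 1200 0.245 0 0.25 0 0.255 0 0.26 0 skirt ((0.5865581035614014, 0.02387983910739422), 0.022766882553696632)
bar 1272 ((0.5864969491958618, 0.0242318008095026), (0.012507550418376923, 0.038555338978767395), 62.19450378417969)
796 ((0.587693452835083, 0.016342246904969215), 0.020840132609009743) [0.59252104 0.01344477 0.09043653]
172 ((0.5877183675765991, 0.016214240342378616), 0.009065666235983372) [0.58799501 0.01630159 0.10967943]
```

View pics/w6c.png

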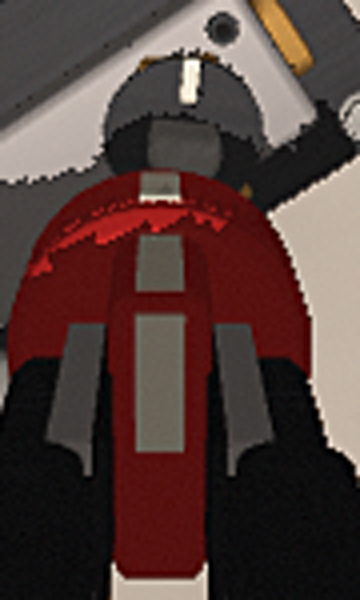

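```bash
python3 - <<'E'
from h import *
s=load('w6');f=lambda x,y:(215+x/4-.5,140+y/4-.5)
a=ray(s,*f(187,103),.09);b=ray(s,*f(191,58),.09);c=np.array([.5877,.0163])
print(a,b,np.arctan2(*(b-a)[1::-1]),[(np.arctan2(*(k[:2]-c)[::-1]),np.linalg.norm(k[:2]-c)) for k in(a,b)])
a=ray(s,*f(148,124),.11);b=ray(s,*f(218,126),.11);print('flat',a,b,np.arctan2(*(b-a)[1::-1])+np.pi/2)
plan(.5863,.0163,.15,-2.05)
E
```

```text
[0.59532049 0.01153871 0.09      ] [0.60511979 0.00541766 0.09      ] -0.5583416825495479 [(np.float64(-0.5584562250953474), np.float64(0.008985643372615983)), (np.float64(-0.5583917925396247), np.float64(0.020539586301037374))]
flat [0.59868808 0.02079392 0.11      ] [0.59060022 0.00623138 0.11      ] -0.506970319025358
t 14.9 tcp [0.5852 0.024  0.2204] yaw -2.047 q6 1.897 shift units [0.116 0.158 1.76 ] turn units 0.002 tilt z [-1.5e-03  2.0e-04 -1.0e+00]
```

```bash
python3 -m crank '.116 .158 .4 0 0 0;0 0 .5 0 0 .045;0 0 .5 0 0 0;0 0 .3 0 0 0;0 0 0 0 0 0' ;python3 -m crank '0 0 0 0 0 0;0 0 0 0 0 0;0 0 0 0 0 0;0 0 0 0 0 0;0 0 0 0 0 0' >/dev/null
python3 -c "
from h import *
plan(.5863,.0163,.15,-2.118)"
```

```text
t: 15.4
tcp_pos: [0.5855, 0.0165, 0.151]
tool_rot: [0.963, -0.27, -0.002, 0.0]
force: [-0.8, -0.4, 0.6]
finger_gap: 0.137
gripper_force: 69.1
t 15.9 tcp [0.5872 0.0162 0.1534] yaw -2.12 q6 1.957 shift units [-0.02   0.01   0.085] turn units -0.001 tilt z [ 9.e-04 -2.e-04 -1.e+00]
```

```bash
python3 -m crank '-.015 .005 .1 0 0 0;0 0 .1 0 0 0;0 0 .08 0 0 0;0 0 0 0 0 0;0 0 0 0 0 0';python3 -m crank '0 0 .04 0 0 0;0 0 .04 0 0 0;0 0 .04 0 0 0;0 0 0 0 0 0;0 0 0 0 0 0' 
python3 -c "
from h import *
plan(.5863,.0163,.121,-2.118);print(telemetry.sense()['ft_torque'])"
```

```text
t: 16.4
tcp_pos: [0.5862, 0.0164, 0.1414]
tool_rot: [0.963, -0.271, -0.0, 0.0]
force: [-1.3, -0.4, -0.8]
finger_gap: 0.139
gripper_force: 69.1
t: 16.9
tcp_pos: [0.5863, 0.0164, 0.1369]
tool_rot: [0.963, -0.271, -0.0, 0.0]
force: [-0.0, -0.1, -0.3]
finger_gap: 0.132
gripper_force: 69.1
t 16.9 tcp [0.5863 0.0164 0.1369] yaw -2.12 q6 1.957 shift units [0.    0.002 0.396] turn units -0.001 tilt z [-1.e-04  0.e+00 -1.e+00]
[-0.04162398 -0.00811668  0.06043787]
```

No contact yet, with the underside already about 2 mm below the spindle tip, so it is entering.

```bash
python3 -m crank '0 0 .04 0 0 0;0 0 .04 0 0 0;0 0 .03 0 0 0;0 0 0 0 0 0;0 0 0 0 0 0';python3 -m crank '0 0 .05 0 0 0;0 0 .05 0 0 0;0 0 .05 0 0 0;0 0 0 0 0 0;0 0 0 0 0 0' 
python3 -c "
from h import *
plan(.5863,.0163,.121,-2.118);print(telemetry.sense()['ft_torque'])"
```

```text
t: 17.4
tcp_pos: [0.5864, 0.0163, 0.1325]
tool_rot: [0.963, -0.271, -0.0, 0.0]
force: [-0.3, -0.0, -0.3]
finger_gap: 0.134
gripper_force: 69.1
t: 17.9
tcp_pos: [0.5863, 0.0163, 0.1264]
tool_rot: [0.963, -0.271, -0.0, 0.0]
force: [-1.1, -0.2, -0.8]
finger_gap: 0.133
gripper_force: 69.1
t 17.9 tcp [0.5863 0.0163 0.1264] yaw -2.12 q6 1.957 shift units [-0.001  0.001  0.135] turn units -0.001 tilt z [-1.e-04 -0.e+00 -1.e+00]
[-0.08876232 -0.02522224 -0.00288606]
```

```bash
python3 -m crank '0 0 .05 0 0 0;0 0 .05 0 0 0;0 0 .03 0 0 0;0 0 0 0 0 0;0 0 0 0 0 0' - 90;python3 -m crank '0 0 .05 0 0 0;0 0 .05 0 0 0;0 0 0 0 0 0;0 0 0 0 0 0;0 0 0 0 0 0' 
python3 -c "
from h import *
plan(.5863,.0163,.115,-2.118);print(telemetry.sense()['ft_torque'])"
```

```text
t: 18.4
tcp_pos: [0.5864, 0.0164, 0.1213]
tool_rot: [0.963, -0.271, 0.0, -0.0]
force: [0.1, -1.5, -1.0]
finger_gap: 0.132
gripper_force: 92.3
t: 18.9
tcp_pos: [0.5865, 0.0163, 0.1178]
tool_rot: [0.963, -0.271, 0.0, -0.0]
force: [-0.8, 0.5, 5.2]
finger_gap: 0.132
gripper_force: 93.0
t 18.9 tcp [0.5865 0.0163 0.1178] yaw -2.12 q6 1.957 shift units [-0.004  0.004  0.071] turn units -0.001 tilt z [ 5.e-04 -1.e-04 -1.e+00]
[0.01525046 0.1634804  0.00319262]
```

The spring is now being compressed (5 N). I'll press to the bottom, where the force should be about 10 N and then rise.

```bash
python3 -m crank '0 0 .05 0 0 0;0 0 .03 0 0 0;0 0 0 0 0 0;0 0 0 0 0 0;0 0 0 0 0 0';python3 -m crank '0 0 .03 0 0 0;0 0 0 0 0 0;0 0 0 0 0 0;0 0 0 0 0 0;0 0 0 0 0 0' 
python3 -c "
from h import *
plan(.5863,.0163,.115,-2.118)"
```

```text
t: 19.4
tcp_pos: [0.5865, 0.0163, 0.115]
tool_rot: [0.963, -0.271, 0.0, -0.0]
force: [-2.0, 0.8, 8.7]
finger_gap: 0.13
gripper_force: 94.0
t: 19.9
tcp_pos: [0.5866, 0.0163, 0.1149]
tool_rot: [0.963, -0.271, 0.001, -0.0]
force: [-2.7, -0.7, 13.4]
finger_gap: 0.127
gripper_force: 94.8
t 19.9 tcp [0.5866 0.0163 0.1149] yaw -2.12 q6 1.957 shift units [-0.006  0.005 -0.003] turn units -0.001 tilt z [ 1.2e-03 -3.0e-04 -1.0e+00]
```

```bash
python3 -m crank '0 0 .02 0 0 0;0 0 0 0 0 0;0 0 0 0 0 0;0 0 0 0 0 0;0 0 0 0 0 0'
python3 -c "
from h import *
print(manip.sign_off())"
```

```text
t: 20.4
tcp_pos: [0.5867, 0.0163, 0.1148]
tool_rot: [0.963, -0.271, 0.001, -0.0]
force: [-4.4, 1.1, 18.5]
finger_gap: 0.125
gripper_force: 95.3
the job is handed in; nothing more can be done
None
```

I handed the job in at 20.4 s with the supply wheel at its closed stop and the knob fully on the bleed spindle, pressed to the bottom (18.5 N) and still gripped; sign-off returned no verdict.

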